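# Clamp the culture plate on the shaker

## Task

Secure the culture plate on the plate shaker: with a finger, push the metal clamp strap round on its post until it stops over the plate, then push the red-ended cam lever down as far as it goes so that the foot presses on the plate, and withdraw. Leave the lever up until the strap is fully over, do not touch or shift the plate with the robot, and leave the other things on the worktop where they stand.

Things in the scene. Friction and masses are not known exactly. Their poses are not given: they have to be found in the camera images.
- shaker: White plate shaker fixed to the worktop, 180 (x) x 220 (y) x 45 mm high; dark platform, top at 52 mm. Origin: centre of its underside, z up; its -x side is the front with the control panel. An upright steel clamp post stands at x 0, y +80 mm (22 mm diameter); the plate nest is centred on x 0, y 0. Its position and yaw vary.
- pivot (a point): Centre of the cam lever's pin, on the vertical axis of the clamp post, 124 mm above the shaker's underside. It does not move.
- clamp_strap (a joint): Swing of the strap about the vertical post axis, rad. 0 = parked, pointing from the post at 170 deg counter-clockwise (from above) from the shaker's +x, to its front. Grows counter-clockwise to 1.745 at the end stop, where the strap points along the shaker's -y over the plate's middle. Starts between 0 and 0.5; stays where left; friction 0.12 N m (1 to 2 N at its end).
- strap_end (a point): Point in the middle of the aluminium strap's section, 100 mm from the post axis. The strap is a straight bar 24 mm wide, 14 mm high (94 to 108 mm above the shaker's underside), reaching 119 mm from the post axis. These are with the lever at 0; the strap dips 8 mm per rad of lever. The foot's spindle hangs from it 80 mm from the post axis.
- cam_lever (a joint): Angle of the cam lever about its level pin, rad. 0 = up, 62 deg above level; grows as it goes down to 0.995 at its stop, 5 deg above level. It turns with the strap and leans out opposite to it, so with the strap at its stop it points along the shaker's +y. Starts between 0 and 0.2; stays where left; pushing takes about 0.3 N m (4 to 6 N at the paddle).
- lever_paddle (a point): Centre of the red paddle on the lever's end, 79 mm from the pin. The paddle is 34 mm long along the lever (62 to 96 mm from the pin), 26 mm wide and 9 mm thick; the lever between is black, 14 mm wide and 8 mm thick.
- strap_foot: Round rubber foot, 20 mm in diameter, on a sprung steel spindle under the strap, 80 mm from the post axis, its underside 77 mm above the shaker's underside (5 mm over the plate's lid) with the lever at 0. Origin: on the post axis at the level of the shaker's underside; it dips with the strap. With the lever down it presses on the plate with 3 to 5 N.
- plate: White culture plate with red and amber wells and a clear lid, 127 (x) x 85 (y) x 20 mm, loose in its nest on the shaker, between corner guides 7 mm high. Origin: centre of its underside, at 52 mm above the shaker's underside; its lid's top is at 72 mm.
- timer: Small white timer, 42 x 66 x 57 mm, right of the shaker. Origin: centre of its underside. A bystander.
- reagent_2: White reagent bottle with a white cap, 46 mm in diameter, 100 mm high, right of the shaker. Origin: centre of its underside. A bystander.
- jar_4: Small white dropper bottle with a red cap, 28 mm in diameter, 70 mm high, left of the shaker. Origin: centre of its underside. A bystander.
- red_box: Open red cardboard box, 120 x 100 x 70 mm, left of the shaker, farther back. Origin: centre of its underside. A bystander.
There are look-alikes about, which are no part of the job. Several things have the shape of the plate; the one meant has the colours described above.

How it is judged:
By the outcome, as a careful person would: the job done as asked, in the order asked, and still so for the second after the job is handed in, with the robot touching nothing.
It also fails if it takes over 48 s, if anything falls off the work surface, if the arm or the gripper's body presses on something with over 40 N, if the wrist force passes 120 N, or if a joint passes its speed limit or range.

## Robot

A 6-joint arm with a two-finger parallel gripper is mounted at the origin on a cart in front of the work surface, level with it; the furniture and walls round the work are solid. World frame = base frame: x ahead of the robot, y to its left, z up, the work surface at z = 0. Lengths are in m, angles in degrees, forces in N, time in s.
With the tool pointing down it reaches from about 0.25 to 0.725 m from the base axis. Payload 9.7 kg.
Tool frame: the origin (TCP) lies midway between the tips of the shut fingers; the grasp point (between the pads) lies 19 mm behind it (ctrl.tcp_to_grasp is the distance from the TCP to the grasp point, in m); z points along the fingers, y is the line along which they close (so a half turn about z gives the same grasp; the last joint's range is limited). The gripper opens to 85 mm and grips with 20 to 120 N. Pads are 22 mm wide; open, the fingers measure 114 mm over their backs; the gripper's body (76 mm by 85 mm) begins 54 mm behind the grasp point. The pads swing forward as they close: fully open they stand 13 mm farther back than shut.
Start: joints at [76.834, 4.979, 10.078, 95.1, 0, 90], TCP at [0.125, 0.536, 0.209] pointing down, gripper open.
Joint ranges: [-179.16, 179.16], [-48.56, 103.87], [-65.8, 70.77], [-126.05, 130.52], [-82.76, 87.17], [-180, 180]. Speed limits (degrees/s): [127.2, 127.2, 147.25, 180, 180, 180].

## Interface

Orientations are given as [roll, pitch, yaw] about the fixed x, y, z axes, in that order (R = Rz(yaw) Ry(pitch) Rx(roll)).
In Python, from bench import ctrl gives the robot as it stands.
- The arm moves only by the tool apply_moves, never from a script. Its argument "plan" is a list that holds one entry, the list of rows, each a list of 7 numbers: the turn, a rotation vector about the tool's x, y, z in units of 180 degrees (1.0 is 180 degrees), then the shift along the tool's x, y, z in units of 0.8 m (1.0 is 0.8 m), then the opening, from -1 (shut) to 1 (fully open), so that 0 is half open. A call has 1 to 5 rows; each row is the pose to reach, as a shift and turn from the pose commanded when the call began, along the tool's axes at that moment, turning the shorter way round; what a row does not reach only later rows make up. A row lasts 1/8 s, in which the tool goes at most 62.5 mm and 10.7 degrees, less where a joint would pass 70% of its speed; a pose out of reach is approached as far as the arm can. A call with a number of a shift or a turn outside -1 to 1 is refused whole. A call with a gripper value outside its range is refused whole. The fingers move at their own pace and stop on an object; "grip_force" is the grip in N (left out, the last holds). Time passes only in rows, so rows that repeat a pose let the fingers close. It gives the time, the measured TCP pose, the force, the opening and the grip force at its end, in the units of the state.
- ctrl.get_state(): the state, without advancing time (a new reading comes with each control period).
- ctrl.read_camera(name): name is "scene" or "top"; returns a dict with "frame" (400x640x3 uint8, red, green, blue), "range_z" (400x640 float32, m along the optical axis (not along the pixel's ray), 0 where there is no reading), "fx", "fy", "cx", "cy" (pixels), "position" and "rotation" of the camera in the world. Camera axes: x right, y down, z forward; pixel columns grow to the right and rows downward; lengths in m; the calibration is good to about 2 mm. A picture is of the moment at which its call begins.
- ctrl.job_done(): hands the job in; it is judged then, once.
Trained networks look in a picture, given as the dict that the camera call returned (one of the last four; its "shot" number tells which), for a name from the list of things; names that differ only in an ending like _2 or _b are one class to them, and where a whole thing is asked for, a point or a joint stands for the part that bears it (a point fixed in the world has none). Each returns a list of dicts, best first, with "confidence" (0 to 1); they miss things now and then, are a little off and sometimes report something else, mostly with a low value. They report only what shows in the picture. A call takes as long as a camera call. They do not tell look-alikes from the thing itself.
- ctrl.find_in(target, picture): "rect" ([centre column, centre row, width, height] in pixels, round what is visible of it).
The state is a dict: "clock": time; "joints": joint angles; "dq": joint speeds; "effort": joint torques, N m; "tcp_pos": TCP position; "ee_rot": TCP orientation; "force": force on the tool from outside, world axes, zero at the start; "torque": the same for the moment, N m; "grip_width": opening from 0.0 (shut) to 1.0 (fully open); "finger_force": force on a finger pad.
Only numpy, scipy, OpenCV 4.12 (cv2) and the standard library are available. Lean on these libraries where they do the work, as an engineer would, in place of code of your own. Each camera call takes 0.05 s, during which the arm holds its last target. There are 200 camera calls.

## Working session

There is one attempt and no reset: what is moved stays moved. The work goes in short steps, Python scripts to look and compute and a tool call to move; the robot and the scene stay as the last step left them, time stands still between calls to the robot, and variables do not carry over. Pictures are saved under pics/ and viewed, at most 10 in all, crops included, and the job is handed in when it is done.

Besides the shell and the picture viewer there is one more tool, called after ">>>" by a JSON object that holds its "fn" and its "kwargs". apply_moves: Moves the arm, as the interface text tells. Its arguments: {"type":"object","properties":{"plan":{"type":"array"},"grip_force":{"type":"number"}},"required":["plan"]}

```bash
mkdir -p pics; ls; cat > h.py <<'E'
import numpy as np,cv2
from bench import ctrl
def world(p,u,v,z=None):
    if z is None: z=p["range_z"][int(v),int(u)]
    c=np.array([(u-p["cx"])/p["fx"]*z,(v-p["cy"])/p["fy"]*z,z])
    return np.array(p["rotation"])@c+np.array(p["position"])
def cloud(p):
    z=p["range_z"]; v,u=np.indices(z.shape)
    c=np.stack([(u-p["cx"])/p["fx"]*z,(v-p["cy"])/p["fy"]*z,z],-1)
    w=c@np.array(p["rotation"]).T+np.array(p["position"]); w[z<=0]=np.nan
    return w
def proj(p,w):
    c=np.array(p["rotation"]).T@(np.array(w)-np.array(p["position"]))
    return np.array([p["fx"]*c[0]/c[2]+p["cx"],p["fy"]*c[1]/c[2]+p["cy"]])
E
python3 - <<'E'
from h import *
for n in("scene","top"):
    p=ctrl.read_camera(n); cv2.imwrite(f"pics/{n}1.png",p["frame"][...,::-1])
    print(n,np.round(p["position"],3),p["fx"])
    for t in("shaker","clamp_strap","cam_lever","lever_paddle","strap_foot","plate","timer","reagent_2","jar_4","red_box"):
        for d in ctrl.find_in(t,p)[:3]:
            u,v=d["rect"][:2]
            print(t,round(d["confidence"],2),np.round(d["rect"]),np.round(world(p,u,v),3))
print(ctrl.get_state())
E
```

```text
pics
scene [-0.113 -0.878  0.668] 452.33525355691177
shaker 0.67 [322. 231. 106. 106.] [-49.333 -50.098 -48.552]
cam_lever 0.79 [316. 193.  25.  37.] [-48.48  -49.245 -47.699]
lever_paddle 0.76 [316. 193.  22.  34.] [-48.736 -49.501 -47.955]
lever_paddle 0.46 [299. 202.  59.  50.] [-53.099 -53.864 -52.318]
plate 0.88 [327. 237.  55.  28.] [-49.629 -50.393 -48.847]
plate 0.72 [251. 232.  50.  30.] [-29.641 -30.406 -28.86 ]
plate 0.59 [407. 239.  42.  34.] [-79.84  -80.605 -79.059]
timer 0.9 [378. 336.  37.  35.] [-48.863 -49.628 -48.082]
reagent_2 0.94 [455. 282.  22.  42.] [-75.522 -76.286 -74.74 ]
reagent_2 0.65 [326. 238.  52.  30.] [-49.22  -49.984 -48.439]
reagent_2 0.44 [322. 232. 104. 103.] [-49.693 -50.457 -48.911]
jar_4 0.48 [225. 214.  10.  24.] [-22.125 -22.889 -21.343]
red_box 0.79 [278. 197.  43.  34.] [-42.704 -43.469 -41.923]
top [ 0.413 -0.011  1.552] 471.3196821492294
shaker 0.82 [314. 217.  79.  67.] [-133.404 -133.829 -132.266]
clamp_strap 0.89 [285. 215.  21.  63.] [-115.108 -115.532 -113.969]
cam_lever 0.62 [291. 196.  18.  26.] [-113.213 -113.637 -112.074]
lever_
[... 466 characters left out ...]
.  40.] [-76.349 -76.773 -75.21 ]
{'clock': 1.1, 'joints': array([ 7.68327434e+01,  4.97852647e+00,  1.00793719e+01,  9.51015355e+01,
       -5.56391646e-04,  8.99995970e+01]), 'dq': array([-0.02944697, -0.09821204, -0.08796685,  0.05296165, -0.12096622,
       -0.05243628]), 'effort': array([ 1.08947104e-03, -5.20103824e+01,  4.64867628e+01,  1.68169921e-03,
       -4.29327793e-05, -1.22978246e-06]), 'tcp_pos': array([0.12528704, 0.53552737, 0.20859811]), 'ee_rot': array([-1.79999310e+02,  5.56386793e-04,  1.66833146e+02]), 'force': array([ 0.1727275 , -0.17808659, -0.03430303]), 'torque': array([ 0.03320192, -0.00109714, -0.00888701]), 'finger_force': 0.0, 'grip_width': 0.9990389257692266}
```

```bash
python3 - <<'E'
from h import *
p=ctrl.read_camera("top"); print(p["rotation"],p["cx"],p["cy"]); 
f=p["frame"]; cv2.imwrite("pics/topc.png",cv2.resize(f[120:300,170:450],None,fx=2.85,fy=2.85,interpolation=cv2.INTER_CUBIC)[...,::-1])
p=ctrl.read_camera("scene"); print(p["rotation"])
f=p["frame"]; cv2.imwrite("pics/scc.png",cv2.resize(f[150:370,200:490],None,fx=2.7,fy=2.7,interpolation=cv2.INTER_CUBIC)[...,::-1])
E
```

```text
[-171.78703935   -1.52770043  -89.40086675] 312.25413817279747 199.59723740080506
[-114.86064114    1.32387704  -40.91706838]
```

View pics/topc.png

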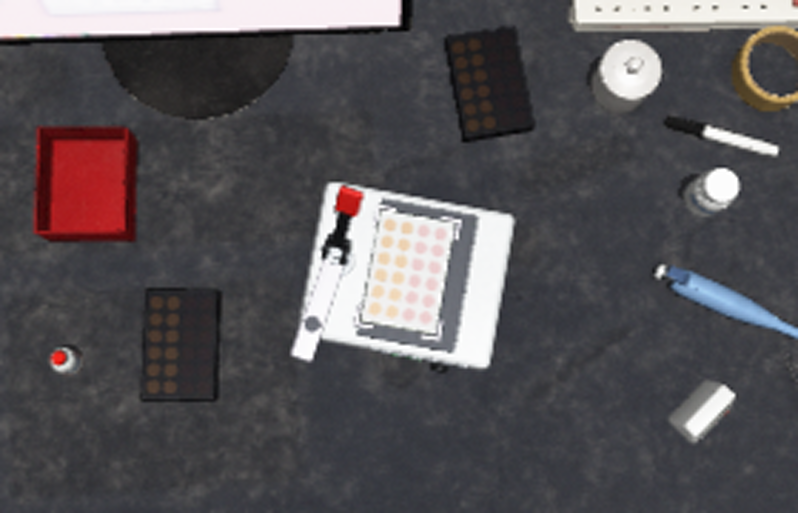

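View pics/scc.png

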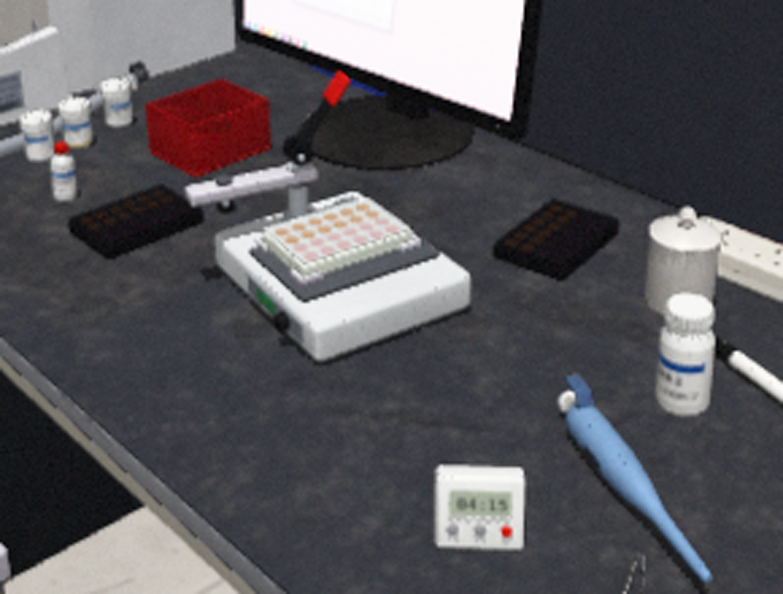

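```bash
python3 - <<'E'
s=open("h.py").read().replace('np.array(p["rotation"])','ROT(p)').replace('from bench import ctrl','from bench import ctrl\nfrom scipy.spatial.transform import Rotation\ndef ROT(p): return Rotation.from_euler("xyz",p["rotation"],degrees=True).as_matrix()')
open("h.py","w").write(s)
E
python3 - <<'E'
from h import *
for n in("top","scene"):
    p=ctrl.read_camera(n); w=cloud(p); x,y,z=w[...,0],w[...,1],w[...,2]; f=p["frame"].astype(int)
    print(n,"table z",np.nanmedian(z[260:290,280:380]))
    c=world(p,*( (314,217) if n=="top" else (322,235))); print("c",c)
    near=np.hypot(x-c[0],y-c[1])<.19
    m=(near&(z>.037)&(z<.060)).astype(np.uint8)
    m=cv2.morphologyEx(m,cv2.MORPH_OPEN,np.ones((3,3)))>0
    print("shaker",cv2.minAreaRect(w[m][:,:2].astype(np.float32)*1000),m.sum())
    m=near&(z>.10)&(z<.116); q=w[m][:,:2]; print("strap",cv2.minAreaRect(q.astype(np.float32)*1000),m.sum(),q.mean(0))
    q=w[near&(z>.1)&(z<.116)]; print(cv2.fitLine(q[:,:2].astype(np.float32),cv2.DIST_HUBER,0,.01,.01).ravel())
    m=near&(f[...,0]>130)&(f[...,1]<60)&(f[...,2]<60)&(z>.1)
    print("paddle",w[m].mean(0),w[m].min(0),w[m].max(0),m.sum())
    m=near&(z>.064)&(z<.078);print("plate",cv2.minAreaRect(w[m][:,:2].astype(np.float32)*1000),np.median(z[m]))
    for t,u in(("timer",0),("reagent_2",0),("jar_4",0),("red_box",0)):
        for d in ctrl.find_in(t,p)[:1]: print(t,np.round(world(p,*d["rect"][:2]),3))
E
```

```text
top table z 0.00016880747621916825
c [ 0.57187389 -0.05410814  0.0740549 ]
shaker ((579.15380859375, -50.713722229003906), (219.38490295410156, 179.53878784179688), 80.16231536865234) 2063
strap ((539.45263671875, 45.19654846191406), (23.99650001525879, 123.55557250976562), 72.24813079833984) 284 [0.53441561 0.04668405]
[ 0.952686   -0.30395612  0.5344156   0.04668405]
paddle [0.63591481 0.01580307 0.19188879] [0.62539542 0.00277207 0.17596599] [0.64703882 0.02647352 0.20699812] 55
plate ((579.792236328125, -49.387969970703125), (87.49166870117188, 126.82940673828125), 79.75961303710938) 0.07209799723705435
timer [ 0.42  -0.383  0.059]
reagent_2 [ 0.668 -0.384  0.103]
jar_4 [0.476 0.315 0.04 ]
red_box [0.681 0.317 0.009]
scene table z 0.002591952036895828
c [ 0.56752856 -0.05379234  0.07499519]
shaker ((576.6547241210938, -54.06407165527344), (221.736572265625, 180.73231506347656), 80.1828384399414) 1850
strap ((543.847412109375, 41.735694885253906), (29.28734588623047, 137.389404296875), 70.50080108642578) 304 [0.53922994 0.03848274]
[ 0.9489287  -0.31549066  0.541816    0.03649361]
paddle [0.63407628 0.00983706 0.19181517] [ 0.62336801 -0.00198387  0.17825036] [0.64575219 0.02449528 0.20435275] 66
plate ((572.7198486328125, -23.401214599609375), (146.88218688964844, 144.84934997558594), 83.82383728027344) 0.073262549714326
timer [ 0.419 -0.401  0.044]
reagent_2 [ 0.656 -0.413  0.064]
red_box [0.649 0.263 0.062]
```

```bash
cat >> h.py <<'E'
PIV=np.array([.592,.0278]); YAW=80.2
def plan(targets,cur=None):
    "targets: (x,y,z[,yaw]) world; cur=(x,y,z,yaw) commanded"
    s=ctrl.get_state()
    if cur is None: cur=[*s["tcp_pos"],s["ee_rot"][2]]
    R0=Rotation.from_euler("xyz",[180,0,cur[3]],degrees=True)
    for t in targets:
        yaw=t[3] if len(t)>3 else cur[3]
        R=Rotation.from_euler("xyz",[180,0,yaw],degrees=True)
        rv=(R0.inv()*R).as_rotvec()/np.pi; d=R0.inv().apply(np.array(t[:3])-cur[:3])/.8
        print(np.round([*rv,*d],3).tolist(),np.round(t[:3],3))
def strap(phi,d,z,r=.1):
    a=np.radians(phi); return (*(PIV+r*np.array([np.cos(a),np.sin(a)])-d*np.array([-np.sin(a),np.cos(a)])),z)
E
python3 - <<'E'
from h import *
plan([(*strap(162,.045,.2),80.2),(*strap(162,.045,.088),80.2)])
E
```

```text
[0.0, -0.0, 0.481, -0.593, -0.419, 0.011] [0.511 0.101 0.2  ]
[0.0, -0.0, 0.481, -0.593, -0.419, 0.151] [0.511 0.101 0.088]
```

>>> {"fn": "apply_moves", "kwargs": {"plan": [[[0,0,0.481,-0.593,-0.419,0.011,-1],[0,0,0.481,-0.593,-0.419,0.011,-1],[0,0,0.481,-0.593,-0.419,0.011,-1],[0,0,0.481,-0.593,-0.419,0.011,-1],[0,0,0.481,-0.593,-0.419,0.011,-1]]]}}

```text
clock: 2.33
tcp_pos: [0.3337, 0.3002, 0.2041]
ee_rot: [180.0, -0.0, 112.8]
force: [0.9, 0.1, -0.9]
grip_width: -0.002
finger_force: 0.0
```

```bash
python3 - <<'E'
from h import *
plan([(*strap(162,.045,.2),80.2),(*strap(162,.045,.088),80.2)])
E
```

```text
[0.0, -0.0, 0.181, -0.315, 0.108, 0.005] [0.511 0.101 0.2  ]
[0.0, -0.0, 0.181, -0.315, 0.108, 0.145] [0.511 0.101 0.088]
```

>>> {"fn": "apply_moves", "kwargs": {"plan": [[[0,0,0.181,-0.315,0.108,0.005,-1],[0,0,0.181,-0.315,0.108,0.005,-1],[0,0,0.181,-0.315,0.108,0.005,-1],[0,0,0.181,-0.315,0.108,0.005,-1],[0,0,0.181,-0.315,0.108,0.005,-1]]]}}

```text
clock: 2.95
tcp_pos: [0.5126, 0.1013, 0.1992]
ee_rot: [-180.0, 0.0, 80.3]
force: [0.0, 0.8, -0.4]
grip_width: 0.003
finger_force: 0.0
```

```bash
python3 - <<'E'
from h import *
plan([(*strap(162,.045,.088),80.2)])
p=ctrl.read_camera("scene"); f=p["frame"]; cv2.imwrite("pics/a.png",cv2.resize(f[150:320,200:420],None,fx=3.3,fy=3.3,interpolation=cv2.INTER_CUBIC)[...,::-1])
E
```

```text
[0.0, -0.0, 0.001, -0.0, -0.002, 0.139] [0.511 0.101 0.088]
```

View pics/a.png

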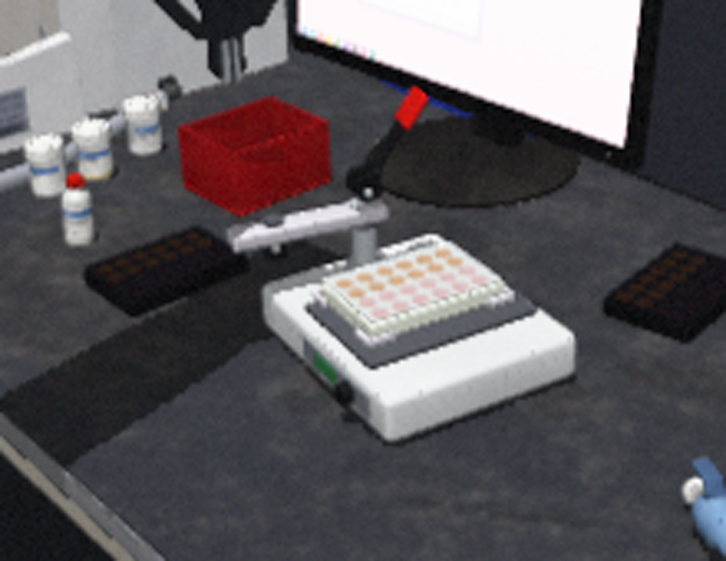

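>>> {"fn": "apply_moves", "kwargs": {"plan": [[[0,0,0,0,-0.002,0.07,-1],[0,0,0,0,-0.002,0.139,-1],[0,0,0,0,-0.002,0.139,-1]]]}}

```text
clock: 3.38
tcp_pos: [0.5062, 0.1046, 0.0851]
ee_rot: [-179.6, 0.1, 80.6]
force: [-0.2, -0.0, 0.8]
grip_width: -0.001
finger_force: 0.0
```

```bash
python3 - <<'E'
from h import *
s=ctrl.get_state(); print(s["tcp_pos"],s["force"])
for a in range(162,272,9):
    plan([strap(a,.024,.088)],cur=[*strap(162,.045,.088),80.2])
E
```

```text
[0.50622563 0.1046211  0.08514026] [-0.19671885 -0.00145085  0.80467626]
[0.0, 0.0, 0.0, -0.026, -0.004, -0.0] [0.504 0.082 0.088]
[0.0, 0.0, 0.0, -0.045, -0.01, -0.0] [0.497 0.067 0.088]
[0.0, 0.0, 0.0, -0.065, -0.013, -0.0] [0.492 0.052 0.088]
[0.0, 0.0, 0.0, -0.085, -0.012, -0.0] [0.489 0.036 0.088]
[0.0, 0.0, 0.0, -0.105, -0.009, -0.0] [0.489 0.02  0.088]
[0.0, 0.0, 0.0, -0.124, -0.002, -0.0] [0.492 0.004 0.088]
[0.0, 0.0, 0.0, -0.142, 0.007, 0.0] [ 0.497 -0.012  0.088]
[0.0, 0.0, 0.0, -0.158, 0.019, 0.0] [ 0.504 -0.026  0.088]
[0.0, 0.0, 0.0, -0.172, 0.034, 0.0] [ 0.514 -0.039  0.088]
[0.0, 0.0, 0.0, -0.184, 0.05, 0.0] [ 0.525 -0.05   0.088]
[0.0, 0.0, 0.0, -0.193, 0.068, 0.0] [ 0.538 -0.06   0.088]
[0.0, 0.0, 0.0, -0.199, 0.087, 0.0] [ 0.553 -0.067  0.088]
[0.0, 0.0, 0.0, -0.202, 0.107, 0.0] [ 0.568 -0.072  0.088]
```

>>> {"fn": "apply_moves", "kwargs": {"plan": [[[0,0,0,-0.026,-0.004,-0.003,-1],[0,0,0,-0.045,-0.01,-0.003,-1],[0,0,0,-0.065,-0.013,-0.003,-1],[0,0,0,-0.085,-0.012,-0.003,-1],[0,0,0,-0.105,-0.009,-0.003,-1]]]}}

```text
clock: 4.0
tcp_pos: [0.4886, 0.0213, 0.0914]
ee_rot: [180.0, -0.0, 80.5]
force: [-0.9, 0.1, -0.1]
grip_width: 0.001
finger_force: 0.0
```

```bash
python3 - <<'E'
from h import *
p=ctrl.read_camera("scene"); f=p["frame"]; cv2.imwrite("pics/b.png",cv2.resize(f[150:320,200:420],None,fx=3.3,fy=3.3,interpolation=cv2.INTER_CUBIC)[...,::-1])
s=ctrl.get_state();print(s["tcp_pos"],s["force"])
c=s["tcp_pos"];c=[*strap(198,.024,.0904),80.2]
plan([strap(a,.024,.090) for a in (207,216,225,234,243,252,258,261,264)],cur=c)
E
```

```text
[0.48858502 0.02001748 0.09120692] [-0.63279118 -1.45612846  0.72563866]
[0.0, 0.0, 0.0, -0.019, 0.007, 0.0] [0.492 0.004 0.09 ]
[0.0, 0.0, 0.0, -0.037, 0.016, 0.0] [ 0.497 -0.012  0.09 ]
[0.0, 0.0, 0.0, -0.053, 0.028, 0.001] [ 0.504 -0.026  0.09 ]
[0.0, 0.0, 0.0, -0.067, 0.042, 0.001] [ 0.514 -0.039  0.09 ]
[0.0, 0.0, 0.0, -0.079, 0.059, 0.001] [ 0.525 -0.05   0.09 ]
[0.0, 0.0, 0.0, -0.088, 0.077, 0.001] [ 0.538 -0.06   0.09 ]
[0.0, 0.0, 0.0, -0.092, 0.09, 0.001] [ 0.548 -0.065  0.09 ]
[0.0, 0.0, 0.0, -0.094, 0.096, 0.001] [ 0.553 -0.067  0.09 ]
[0.0, 0.0, 0.0, -0.095, 0.103, 0.001] [ 0.558 -0.069  0.09 ]
```

View pics/b.png

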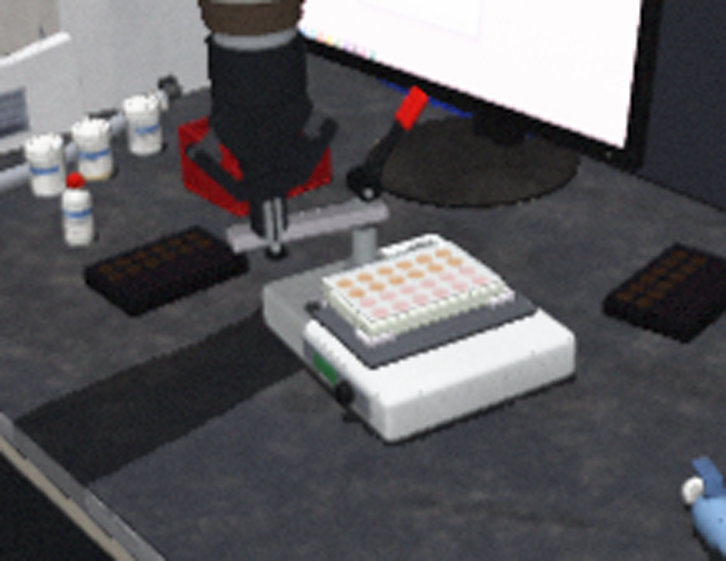

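```bash
python3 - <<'E'
from h import *
for n in("scene","top"):
    p=ctrl.read_camera(n); s=ctrl.get_state(); u=proj(p,s["tcp_pos"]); print(n,u,(u-[200,150])*3.3,s["tcp_pos"])
    for d in ctrl.find_in("clamp_strap",p)[:2]+ctrl.find_in("cam_lever",p)[:1]: print(d)
    w=cloud(p); x,y,z=w[...,0],w[...,1],w[...,2]
    near=np.hypot(x-PIV[0],y-PIV[1])<.135
    q=w[near&(z>.10)&(z<.116)]; print("band",len(q),q.mean(0)); print(cv2.fitLine(q[:,:2].astype(np.float32),cv2.DIST_HUBER,0,.01,.01).ravel())
f=p["frame"]; cv2.imwrite("pics/c.png",cv2.resize(f[130:300,220:400],None,fx=3.3,fy=3.3,interpolation=cv2.INTER_CUBIC)[...,::-1])
E
```

```text
scene [281.54469139 229.70153246] [269.09748157 263.01505712] [0.48867014 0.02093377 0.09110109]
{'rect': [299.7, 204.2, 60.6, 50.6], 'confidence': 0.62}
{'rect': [314.9, 192.2, 23.6, 34.2], 'confidence': 0.77}
band 235 [0.5479051  0.03566925 0.10644282]
[ 0.9479893  -0.31830233  0.55127406  0.03263322]
top [289.10206338 242.88881735] [294.03680917 306.53309727] [0.48868163 0.02251767 0.09095071]
{'rect': [290.9, 197.1, 13.2, 25.5], 'confidence': 0.51}
{'rect': [290.1, 196.9, 16.2, 22.5], 'confidence': 0.43}
band 1 [0.60111583 0.03365526 0.10867466]
[ 0.01828993 -0.99983275  0.6011158   0.03365526]
```

View pics/c.png

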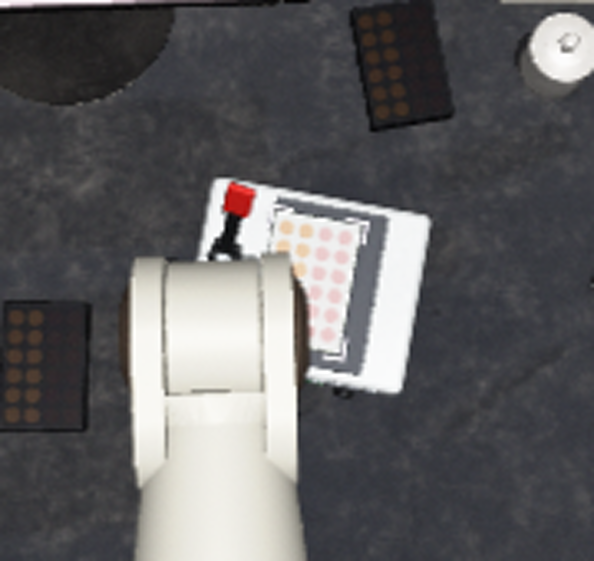

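>>> {"fn": "apply_moves", "kwargs": {"plan": [[[0,0,0,0,0,-0.07,-1],[0,0,0,0,0,-0.1,-1],[0,0,0,0.06,0.01,-0.1,-1],[0,0,0,0.105,0.009,-0.1,-1],[0,0,0,0.105,0.009,-0.1,-1]]]}}

```text
clock: 4.97
tcp_pos: [0.5096, 0.1066, 0.1706]
ee_rot: [-180.0, -0.0, 80.7]
force: [-0.9, -0.1, -0.3]
grip_width: 0.002
finger_force: 0.0
```

>>> {"fn": "apply_moves", "kwargs": {"plan": [[[0,0,0,0,0,0.03,-1],[0,0,0,0,0,0.06,-1],[0,0,0,0,0,0.09,-1],[0,0,0,0,0,0.103,-1],[0,0,0,0,0,0.103,-1]]]}}

```text
clock: 5.6
tcp_pos: [0.5092, 0.104, 0.0884]
ee_rot: [-180.0, 0.0, 80.5]
force: [0.1, -0.6, 0.4]
grip_width: -0.0
finger_force: 0.0
```

```bash
python3 - <<'E'
from h import *
p=ctrl.read_camera("scene"); s=ctrl.get_state(); f=p["frame"]
print(s["tcp_pos"],s["ee_rot"],s["force"],s["joints"],(proj(p,s["tcp_pos"])-[200,150])*3.3)
cv2.imwrite("pics/d.png",cv2.resize(f[150:320,200:420],None,fx=3.3,fy=3.3,interpolation=cv2.INTER_CUBIC)[...,::-1])
E
```

```text
[0.50961353 0.10410815 0.08918038] [1.79981908e+02 3.54280165e-05 8.05348241e+01] [ 0.04205902 -0.84125735  0.46525018] [ 1.15498527e+01  1.92233831e-01 -8.07983165e+00  8.17110588e+01
 -6.52102391e-03  1.11015028e+02] [232.47300798 223.62599531]
```

View pics/d.png

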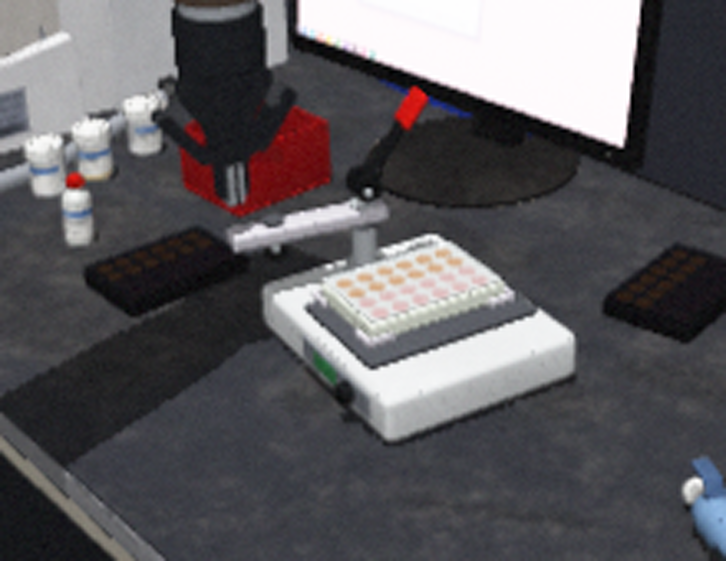

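```bash
python3 - <<'E'
from h import *
p=ctrl.read_camera("scene"); w=cloud(p); f=p["frame"]
for v in range(200,222,1):
    print(v,[(int(w[v,u,2]*1000),int(w[v,u,1]*1000)) for u in range(264,280,2)])
cv2.imwrite("pics/e.png",cv2.resize(f[170:240,240:340],None,fx=8,fy=8,interpolation=cv2.INTER_NEAREST)[...,::-1])
E
```

```text
200 [(43, 305), (151, 97), (148, 98), (147, 96), (148, 90), (144, 94), (50, 264), (49, 262)]
201 [(42, 301), (148, 98), (147, 95), (147, 91), (144, 93), (140, 96), (46, 266), (45, 262)]
202 [(35, 306), (144, 98), (144, 94), (142, 95), (139, 96), (139, 92), (41, 269), (41, 264)]
203 [(29, 311), (140, 100), (140, 98), (139, 95), (137, 94), (135, 94), (39, 264), (37, 264)]Traceback (most recent call last):
  File "<stdin>", line 4, in <module>
ValueError: cannot convert float NaN to integer
```

```bash
python3 - <<'E'
from h import *
p=ctrl.read_camera("scene"); w=cloud(p); f=p["frame"]
for v in range(203,224,1):
    print(v,[(round(float(w[v,u,0]*1000)) if w[v,u,0]==w[v,u,0] else 0,round(float(w[v,u,2]*1000)) if w[v,u,0]==w[v,u,0] else 0) for u in range(262,280,2)])
cv2.imwrite("pics/e.png",cv2.resize(f[170:240,240:340],None,fx=8,fy=8,interpolation=cv2.INTER_NEAREST)[...,::-1])
E
```

```text
203 [(618, 28), (620, 30), (497, 141), (503, 139), (504, 142), (509, 141), (519, 136), (638, 40), (643, 39)]
204 [(615, 26), (617, 29), (497, 137), (503, 136), (505, 137), (512, 135), (518, 133), (638, 36), (645, 34)]
205 [(618, 20), (618, 24), (497, 134), (501, 134), (504, 135), (511, 133), (519, 129), (636, 34), (645, 30)]
206 [(615, 19), (619, 20), (499, 130), (504, 129), (504, 132), (511, 130), (519, 126), (636, 30), (645, 27)]
207 [(616, 14), (619, 15), (500, 126), (501, 128), (506, 127), (511, 127), (517, 125), (634, 28), (643, 24)]
208 [(615, 11), (618, 12), (502, 120), (502, 123), (506, 124), (511, 123), (514, 124), (636, 23), (643, 20)]
209 [(618, 4), (618, 9), (619, 12), (501, 121), (504, 123), (509, 122), (516, 119), (637, 18), (644, 15)]
210 [(618, 0), (620, 3), (617, 10), (506, 114), (502, 121), (510, 117), (515, 117), (636, 15), (643, 13)]
211 [(613, 1), (615, 3), (618, 5), (617, 10), (505, 115), (621, 15), (627, 15), (636, 11), (643, 9)]
212 [(606, 3), (614, 1), (618, 1), (619, 4), (620, 9), (618, 14), (627, 11), (634, 9), (645, 3)]
213 [(607, -2), (609, 1), (610, 4), 
[... 386 characters left out ...]
2, 1), (604, 4), (609, 4), (616, 1), (505, 106), (505, 110)]
218 [(584, 0), (590, -1), (593, 1), (601, -3), (489, 107), (492, 108), (496, 108), (497, 111), (504, 108)]
219 [(557, 23), (582, 3), (588, 1), (595, 0), (0, 0), (488, 108), (491, 109), (497, 108), (503, 106)]
220 [(553, 22), (560, 20), (585, 1), (591, 0), (481, 108), (485, 108), (490, 107), (491, 109), (496, 109)]
221 [(551, 21), (556, 20), (580, 2), (584, 2), (479, 107), (481, 108), (486, 107), (491, 106), (496, 105)]
222 [(545, 23), (553, 20), (553, 24), (581, 2), (478, 104), (481, 105), (488, 103), (489, 106), (496, 102)]
223 [(542, 22), (547, 22), (552, 22), (557, 21), (477, 102), (481, 102), (484, 103), (490, 101), (495, 100)]
```

View pics/e.png

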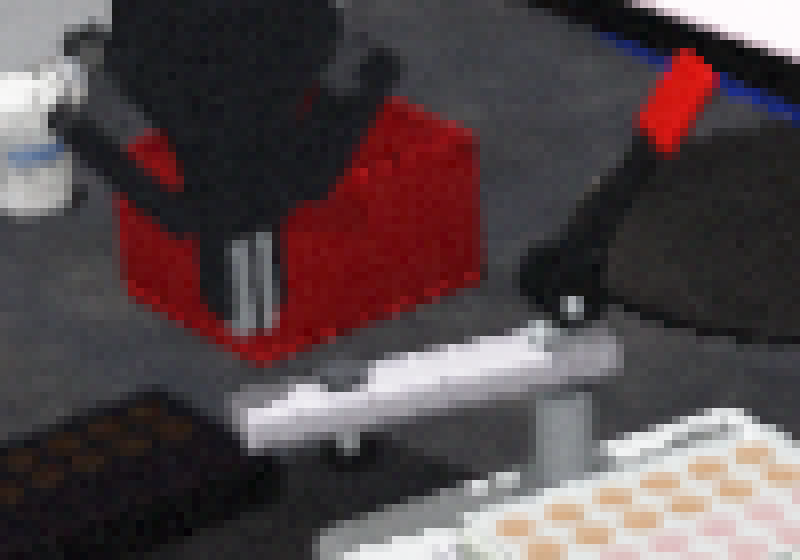

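```bash
python3 - <<'E'
from h import *
c=[.5094,.104,.0888,80.4]
plan([(.5094,.104,.065)]+[strap(a,.024,.065) for a in (164,171,179,187,195,203,212,221,230,239,248,254,257,260,263,266)],cur=c)
E
```

```text
[0.0, 0.0, 0.0, -0.0, -0.0, 0.03] [0.509 0.104 0.065]
[0.0, 0.0, 0.0, -0.033, -0.003, 0.03] [0.502 0.078 0.065]
[0.0, 0.0, 0.0, -0.048, -0.008, 0.03] [0.497 0.067 0.065]
[0.0, 0.0, 0.0, -0.066, -0.01, 0.03] [0.492 0.054 0.065]
[0.0, 0.0, 0.0, -0.084, -0.011, 0.03] [0.49  0.039 0.065]
[0.0, 0.0, 0.0, -0.101, -0.008, 0.03] [0.489 0.025 0.065]
[0.0, 0.0, 0.0, -0.119, -0.004, 0.03] [0.491 0.011 0.065]
[0.0, 0.0, 0.0, -0.137, 0.004, 0.03] [ 0.494 -0.005  0.065]
[0.0, 0.0, 0.0, -0.154, 0.015, 0.03] [ 0.501 -0.02   0.065]
[0.0, 0.0, 0.0, -0.169, 0.029, 0.03] [ 0.509 -0.033  0.065]
[0.0, 0.0, 0.0, -0.182, 0.044, 0.03] [ 0.52  -0.046  0.065]
[0.0, 0.0, 0.0, -0.192, 0.062, 0.03] [ 0.532 -0.056  0.065]
[0.0, 0.0, 0.0, -0.198, 0.074, 0.03] [ 0.541 -0.062  0.065]
[0.0, 0.0, 0.0, -0.2, 0.08, 0.03] [ 0.546 -0.064  0.065]
[0.0, 0.0, 0.0, -0.201, 0.087, 0.03] [ 0.551 -0.067  0.065]
[0.0, 0.0, 0.0, -0.203, 0.093, 0.03] [ 0.556 -0.069  0.065]
[0.0, 0.0, 0.0, -0.204, 0.1, 0.03] [ 0.561 -0.07   0.065]
```

>>> {"fn": "apply_moves", "kwargs": {"plan": [[[0,0,0,0,0,0.03,-1],[0,0,0,-0.033,-0.003,0.03,-1],[0,0,0,-0.048,-0.008,0.03,-1],[0,0,0,-0.066,-0.01,0.03,-1],[0,0,0,-0.084,-0.011,0.03,-1]]]}}

```text
clock: 6.38
tcp_pos: [0.49, 0.0389, 0.0653]
ee_rot: [179.9, -0.0, 80.6]
force: [0.9, 1.7, 0.8]
grip_width: 0.003
finger_force: 0.7
```

```bash
python3 - <<'E'
from h import *
p=ctrl.read_camera("scene"); w=cloud(p); f=p["frame"]; s=ctrl.get_state()
print(s["tcp_pos"],s["force"])
x,y,z=w[...,0],w[...,1],w[...,2]
near=np.hypot(x-PIV[0],y-PIV[1])<.125
q=w[near&(z>.103)&(z<.112)]; print(cv2.fitLine(q[:,:2].astype(np.float32),cv2.DIST_HUBER,0,.01,.01).ravel())
cv2.imwrite("pics/f.png",cv2.resize(f[170:260,240:370],None,fx=6,fy=6,interpolation=cv2.INTER_CUBIC)[...,::-1])
E
```

```text
[0.48959688 0.03758608 0.06519344] [ 1.17945091 -0.61839288  0.05259173]
[0.9969102  0.07854978 0.5134012  0.01433471]
```

View pics/f.png

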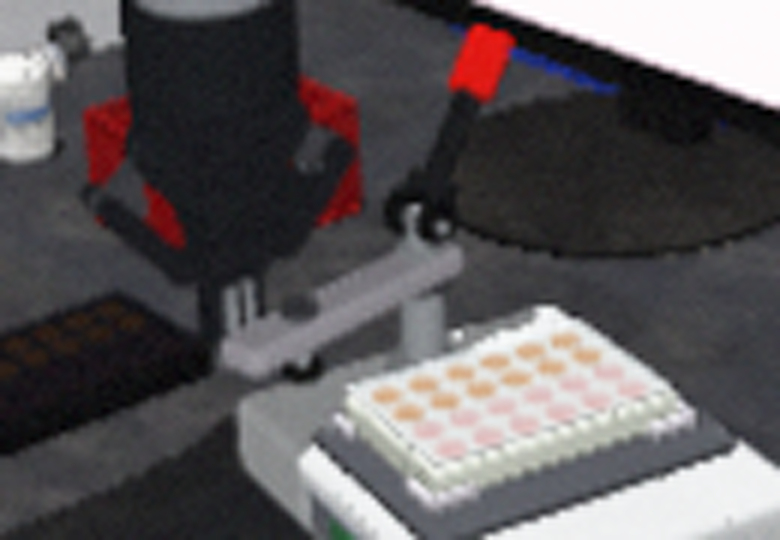

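>>> {"fn": "apply_moves", "kwargs": {"plan": [[[0,0,0,-0.017,0.003,0,-1],[0,0,0,-0.035,0.007,0,-1],[0,0,0,-0.053,0.015,0,-1],[0,0,0,-0.07,0.026,0,-1],[0,0,0,-0.085,0.04,0,-1]]]}}

```text
clock: 7.05
tcp_pos: [0.5106, -0.034, 0.0646]
ee_rot: [-180.0, 0.0, 80.5]
force: [-0.1, 2.4, -0.6]
grip_width: -0.003
finger_force: 0.7
```

```bash
cat > ang.py <<'E'
from h import *
def run():
    p=ctrl.read_camera("scene"); w=cloud(p); s=ctrl.get_state(); f=p["frame"].astype(int)
    x,y,z=w[...,0],w[...,1],w[...,2]; dx,dy=x-PIV[0],y-PIV[1]
    near=np.hypot(dx,dy)<.122
    red=near&(f[...,0]>130)&(f[...,1]<60)&(f[...,2]<60)&(z>.1); pm=w[red].mean(0)
    v=pm[:2]-PIV
    print("tcp",s["tcp_pos"],"F",s["force"],"paddle",pm,red.sum(),"strap dir from paddle",np.degrees(np.arctan2(-v[1],-v[0]))%360,"horiz",np.hypot(*v))
    q=w[near&(z>.103)&(z<.112)]; print("line",cv2.fitLine(q[:,:2].astype(np.float32),cv2.DIST_HUBER,0,.01,.01).ravel())
    u=proj(p,s["tcp_pos"]+[0,0,.026]); U,V=map(int,u)
    m=(abs(x-s["tcp_pos"][0])<.02)&(abs(y-s["tcp_pos"][1])<.02)&(z>.077); print("finger low z",np.sort(z[m])[:15])
    m=near&(z>.066)&(z<.078)&(f.min(-1)>120)
    return p
if __name__=="__main__": run()
E
python3 ang.py
```

```text
tcp [ 0.51158109 -0.03522539  0.06447717] F [-1.84527274 -0.52742056 -0.29894723] paddle [nan nan nan] 0 strap dir from paddle nan horiz nan
line [ 0.7334211   0.6797746   0.5340262  -0.04493198]
finger low z [0.07769867 0.08887654 0.09026499 0.09052105 0.09106008 0.09173297
 0.09186333 0.09192228 0.09271241 0.09274332 0.09313089 0.09426345
 0.0946957  0.09596564 0.09695734]ang.py:6: RuntimeWarning: Mean of empty slice.
  red=near&(f[...,0]>130)&(f[...,1]<60)&(f[...,2]<60)&(z>.1); pm=w[red].mean(0)
  ret = um.true_divide(
```

>>> {"fn": "apply_moves", "kwargs": {"plan": [[[0,0,0,-0.013,0.015,0,-1],[0,0,0,-0.023,0.033,0,-1],[0,0,0,-0.029,0.045,0,-1],[0,0,0,-0.031,0.051,0,-1],[0,0,0,-0.032,0.054,0,-1]]]}}

```text
clock: 7.72
tcp_pos: [0.5487, -0.0652, 0.0645]
ee_rot: [-180.0, 0.0, 80.5]
force: [-0.6, 1.4, -0.0]
grip_width: 0.002
finger_force: 0.6
```

>>> {"fn": "apply_moves", "kwargs": {"plan": [[[0,0,0,-0.001,0.003,0,-1],[0,0,0,-0.001,0.005,0,-1]]]}}

```text
clock: 7.98
tcp_pos: [0.5495, -0.0656, 0.0643]
ee_rot: [-179.7, -0.1, 80.6]
force: [-18.2, 6.2, 8.0]
grip_width: 0.004
finger_force: 9.9
```

>>> {"fn": "apply_moves", "kwargs": {"plan": [[[0,0,0,-0.001,0.003,0,-1],[0,0,0,-0.001,0.005,0,-1]]]}}

```text
clock: 8.22
tcp_pos: [0.55, -0.0658, 0.0641]
ee_rot: [-179.3, -0.1, 80.6]
force: [-36.2, 13.1, 16.9]
grip_width: 0.0
finger_force: 19.4
```

```bash
python3 ang.py 2>/dev/null
```

```text
tcp [ 0.54982491 -0.06578571  0.06411446] F [-34.11754882  11.74392302  16.06412803] paddle [0.59731593 0.07230184 0.19173768] 89 strap dir from paddle 263.18805531017944 horiz 0.04481821696483617
line [ 0.2133169   0.9769831   0.57376623 -0.05023216]
finger low z [0.0897997  0.09093098 0.09205195 0.09206896 0.09227859 0.09435793
 0.09448666 0.09460692 0.09463256 0.09511109 0.09517037 0.09537478
 0.0956228  0.09593326 0.09678584]
```

>>> {"fn": "apply_moves", "kwargs": {"plan": [[[0,0,0,0,-0.03,0,-1],[0,0,0,0,-0.04,-0.03,-1],[0,0,0,0,-0.04,-0.09,-1],[0,0,0,0,-0.04,-0.15,-1],[0,0,0,0,-0.04,-0.15,-1]]]}}

```text
clock: 8.9
tcp_pos: [0.5263, -0.063, 0.189]
ee_rot: [179.6, -0.0, 80.6]
force: [-0.7, 0.9, -0.3]
grip_width: 0.005
finger_force: 0.0
```

```bash
cat >> h.py <<'E'
def lev(th,lift=0,r=.08,half=.011,off=.026):
    a=np.radians(th); s=r*np.cos(a)-(.0045+lift)*np.sin(a)-half; z=.124+r*np.sin(a)+(.0045+lift)*np.cos(a)-off
    return (*(PIV+s*np.array([.17,.985])),z)
E
python3 ang.py 2>/dev/null; python3 - <<'E'
from h import *
s=ctrl.get_state();print(s["ee_rot"])
plan([(*PIV,.18,80.2)])
c=[*PIV,.18,80.2]
for th in (62,56,50,44,38,32,26,20,14,10,7,5,3,1): print(th);plan([lev(th)],cur=c)
E
```

```text
tcp [ 0.52557769 -0.06292749  0.18648131] F [-0.20306632  0.29120483 -1.23235032] paddle [0.59383057 0.06959089 0.18652136] 44 strap dir from paddle 267.4918680681318 horiz 0.04183095849485349
line [ 0.15020123  0.98865545  0.57723963 -0.02748404]
finger low z [0.21317193 0.21378498 0.21422918 0.21547631 0.21571473 0.21606843
 0.21685797 0.21728299 0.21731598 0.21876663 0.21886086 0.21921939
 0.21973576 0.21987367 0.21990863]
[1.79780089e+02 2.08845072e-03 8.05515289e+01]
[0.0, -0.0, 0.002, 0.126, 0.063, 0.008] [0.592 0.028 0.18 ]
62
[0.0, 0.0, 0.0, 0.028, -0.0, 0.012] [0.596 0.05  0.171]
56
[0.0, 0.0, 0.0, 0.037, -0.0, 0.016] [0.597 0.057 0.167]
50
[0.0, 0.0, 0.0, 0.046, -0.0, 0.022] [0.598 0.064 0.162]
44
[0.0, 0.0, 0.0, 0.054, -0.0, 0.029] [0.599 0.071 0.157]
38
[0.0, 0.0, 0.0, 0.062, -0.0, 0.037] [0.6   0.076 0.151]
32
[0.0, 0.0, 0.0, 0.068, -0.0, 0.045] [0.601 0.081 0.144]
26
[0.0, 0.0, 0.0, 0.074, -0.0, 0.054] [0.602 0.086 0.137]
20
[0.0, 0.0, 0.0, 0.078, -0.0, 0.063] [0.603 0.089 0.13 ]
14
[0.0, 0.0, 0.0, 0.082, -0.0, 0.073] [0.603 0.092 0.122]
10
[0.0, 0.0, 0.0, 0.084, -0.0, 0.08] [0.603 0.094 0.116]
7
[0.0, 0.0, 0.0, 0.085, -0.0, 0.085] [0.604 0.095 0.112]
5
[0.0, 0.0, 0.0, 0.085, -0.0, 0.088] [0.604 0.095 0.109]
3
[0.0, 0.0, 0.0, 0.086, -0.0, 0.092] [0.604 0.095 0.107]
1
[0.0, 0.0, 0.0, 0.086, -0.0, 0.095] [0.604 0.096 0.104]
```

>>> {"fn": "apply_moves", "kwargs": {"plan": [[[0,0,0,0.06,0.06,0.004,-1],[0,0,0,0.126,0.063,0.008,-1],[0,0,0,0.126,0.063,0.008,-1]]]}}

```text
clock: 9.32
tcp_pos: [0.5909, 0.0313, 0.1755]
ee_rot: [-179.8, 0.0, 80.8]
force: [0.1, -0.9, 0.1]
grip_width: -0.0
finger_force: 0.0
```

```bash
python3 - <<'E'
from ang import *
p=run(); f=p["frame"]
cv2.imwrite("pics/g.png",cv2.resize(f[130:270,240:400],None,fx=4.2,fy=4.2,interpolation=cv2.INTER_CUBIC)[...,::-1])
E
```

```text
tcp [0.59052738 0.02969683 0.17617824] F [ 0.1155549  -1.21705216  0.359859  ] paddle [0.59613299 0.07147149 0.19015299] 66 strap dir from paddle 264.5937282975294 horiz 0.04386662209558421
line [ 0.15530466  0.98786664  0.5779648  -0.03078764]
finger low z [0.07700514 0.07707628 0.07716918 0.07763327 0.07824712 0.07836795
 0.0785286  0.07999205 0.08073872 0.08115255 0.08130391 0.08157259
 0.08262914 0.08283937 0.08322599]
```

View pics/g.png

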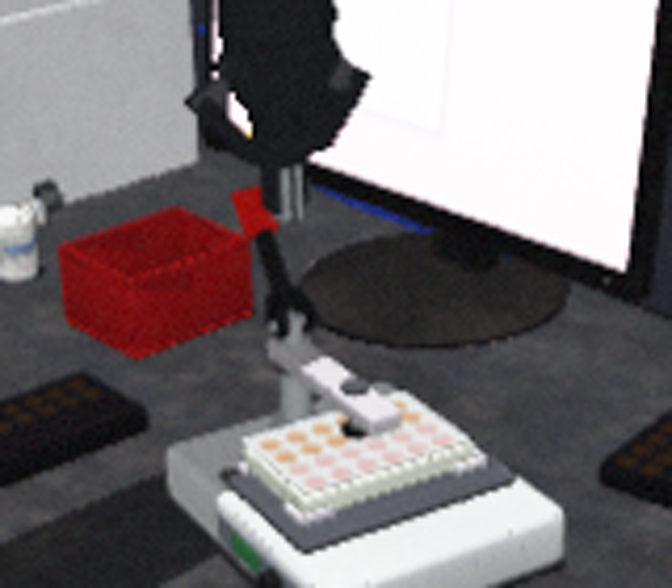

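The strap lies over the plate's middle. The finger stands at (290,200), on the inner side of the red paddle at (255,212). Now I'll push the lever along its arc.

>>> {"fn": "apply_moves", "kwargs": {"plan": [[[0,0,0,0.028,0.001,0.012,-1],[0,0,0,0.037,0.001,0.016,-1],[0,0,0,0.046,0.001,0.022,-1],[0,0,0,0.054,0.001,0.029,-1],[0,0,0,0.062,0.001,0.037,-1]]]}}

```text
clock: 10.0
tcp_pos: [0.5998, 0.0769, 0.1484]
ee_rot: [180.0, 0.0, 80.5]
force: [-0.6, -3.6, 2.0]
grip_width: -0.001
finger_force: 1.6
```

```bash
python3 ang.py 2>/dev/null
```

```text
tcp [0.59978626 0.07762391 0.1473945 ] F [ 0.15072156 -1.6533712   1.51513749] paddle [0.59336854 0.08575691 0.17140132] 23 strap dir from paddle 268.6473252525321 horiz 0.057973070226296025
line [ 0.13858755  0.9903502   0.578076   -0.03993779]
finger low z [0.14968713 0.15059322 0.15076806 0.15240904 0.15278243 0.15415972
 0.15466494 0.15485283 0.15503215 0.15513408 0.15527988 0.15566822
 0.15580117 0.15582289 0.15715964]
```

Lever is moving down (paddle at 0.171 m). Continuing.

>>> {"fn": "apply_moves", "kwargs": {"plan": [[[0,0,0,0.006,0,0.008,-1],[0,0,0,0.012,0,0.017,-1],[0,0,0,0.016,0,0.026,-1],[0,0,0,0.02,0,0.036,-1],[0,0,0,0.022,0,0.041,-1]]]}}

```text
clock: 10.68
tcp_pos: [0.6028, 0.0946, 0.1153]
ee_rot: [-180.0, 0.0, 80.5]
force: [-0.4, -2.5, 3.3]
grip_width: -0.0
finger_force: 1.6
```

>>> {"fn": "apply_moves", "kwargs": {"plan": [[[0,0,0,0.001,0,0.003,-1],[0,0,0,0.002,0,0.006,-1]]]}}

```text
clock: 10.92
tcp_pos: [0.6032, 0.0958, 0.1117]
ee_rot: [179.9, 0.0, 80.5]
force: [-3.0, -6.1, 15.4]
grip_width: -0.004
finger_force: 8.0
```

>>> {"fn": "apply_moves", "kwargs": {"plan": [[[0,0,0,0,0,0.003,-1],[0,0,0,0,0,0.003,-1]]]}}

```text
clock: 11.18
tcp_pos: [0.6038, 0.0957, 0.1114]
ee_rot: [179.8, -0.0, 80.5]
force: [-4.3, -4.7, 16.2]
grip_width: -0.0
finger_force: 8.7
```

```bash
python3 ang.py 2>/dev/null
```

```text
tcp [0.60375868 0.09572448 0.11141915] F [-3.65485055 -4.28223104 16.72836817] paddle [0.59515712 0.10336353 0.13317811] 12 strap dir from paddle 267.60751633159776 horiz 0.07562945810726487
line [ 0.17611198  0.9843701   0.58239347 -0.01636635]
finger low z [0.12692173 0.12770984 0.12842138 0.12843255 0.12846954 0.12908441
 0.13027096 0.13039489 0.13120235 0.13123491 0.13193025 0.1320183
 0.13225151 0.13226139 0.13234976]
```

>>> {"fn": "apply_moves", "kwargs": {"plan": [[[0,0,0,0,0,0.004,-1],[0,0,0,0,0,0.006,-1],[0,0,0,0,0,0.006,-1]]]}}

```text
clock: 11.6
tcp_pos: [0.6055, 0.0956, 0.1105]
ee_rot: [179.4, -0.1, 80.5]
force: [-5.5, -8.3, 36.9]
grip_width: -0.001
finger_force: 18.5
```

Firm stop at 37 N. I'll lift off and look.

>>> {"fn": "apply_moves", "kwargs": {"plan": [[[0,0,0,0,0,-0.03,-1],[0,0,0,0,0,-0.09,-1],[0,0,0,0,0,-0.14,-1],[0,0,0,0.06,-0.03,-0.14,-1],[0,0,0,0.12,-0.09,-0.14,-1]]]}}

```text
clock: 12.22
tcp_pos: [0.5511, 0.1994, 0.2154]
ee_rot: [-180.0, -0.1, 80.4]
force: [0.1, 0.1, -0.3]
grip_width: -0.001
finger_force: 0.0
```

>>> {"fn": "apply_moves", "kwargs": {"plan": [[[0,0,0,0.05,-0.06,0,-1],[0,0,0,0.1,-0.12,0,-1],[0,0,0,0.1,-0.12,0,-1]]]}}

```text
clock: 12.6
tcp_pos: [0.4667, 0.2961, 0.2161]
ee_rot: [-180.0, -0.1, 80.8]
force: [0.5, -0.6, 0.8]
grip_width: 0.002
finger_force: 0.0
```

```bash
python3 - <<'E'
from ang import *
p=run(); f=p["frame"]
t=ctrl.read_camera("top"); w=cloud(t); x,y,z=w[...,0],w[...,1],w[...,2]; g=t["frame"].astype(int)
near=np.hypot(x-PIV[0],y-PIV[1])<.125
red=near&(g[...,0]>130)&(g[...,1]<60)&(g[...,2]<60)&(z>.1); print("top paddle",w[red].mean(0),w[red].min(0),w[red].max(0),red.sum())
q=w[near&(z>.09)&(z<.112)]; print(cv2.fitLine(q[:,:2].astype(np.float32),cv2.DIST_HUBER,0,.01,.01).ravel(),np.median(q[:,2]))
m=(np.hypot(x-.579,y+.05)<.09)&(z>.064)&(z<.08);print("plate",cv2.minAreaRect(w[m][:,:2].astype(np.float32)*1000))
a=cv2.resize(f[150:270,250:390],(560,480),interpolation=cv2.INTER_CUBIC); b=cv2.resize(t["frame"][170:270,240:290+90],(0,0),fx=0,fy=0,dst=None) if 0 else cv2.resize(t["frame"][170:290,265:325],(240,480),interpolation=cv2.INTER_CUBIC)
cv2.imwrite("pics/i.png",np.hstack([a,b])[...,::-1])
E
```

```text
tcp [0.46802274 0.29463377 0.21596201] F [-0.05443565 -1.10344696 -0.0041408 ] paddle [0.60504552 0.10235435 0.135602  ] 53 strap dir from paddle 260.0748679091044 horiz 0.075687098800526
line [ 0.1952413   0.9807552   0.57490504 -0.04108444]
finger low z [0.2413055  0.24231818 0.24249337 0.24362181 0.24412421 0.24453036
 0.24462744 0.2454413  0.24605102 0.24683264 0.246905   0.24711569
 0.24746307 0.24760622 0.24784797]
top paddle [0.61078312 0.10600041 0.13492215] [0.59454113 0.09060948 0.12801802] [0.62114403 0.12104857 0.14338688] 52
[ 0.19413306  0.9809752   0.5806687  -0.03128591] 0.10081240845949213
plate ((579.5228881835938, -52.55558776855469), (92.11067199707031, 128.8666229248047), 82.50540161132812)
```

View pics/i.png

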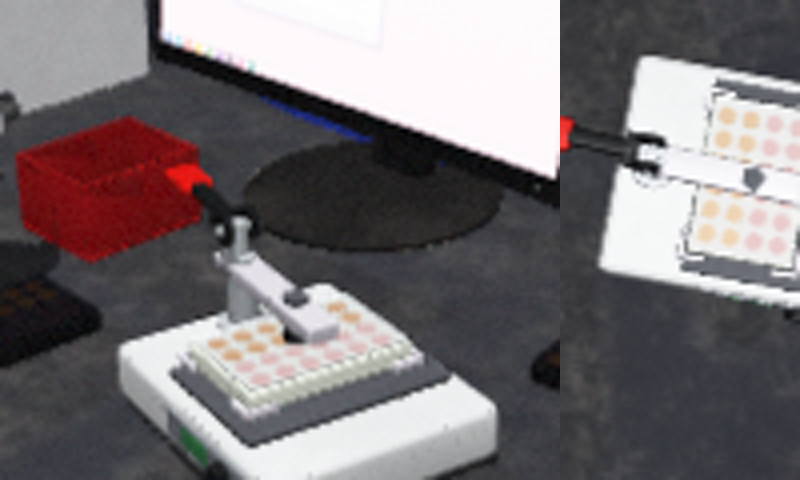

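The strap lies over the plate's middle with the foot on the lid, and the lever is near level. The strap top is at 0.101 m and the paddle face at 0.135 m, both matching the stops.

```bash
python3 -c "
from bench import ctrl
print(ctrl.job_done())"
```

```text
the job is handed in; nothing more can be done
None
```

The job is handed in at about 13 s of the 48 s: strap at its end stop over the plate, cam lever down at its stop with the foot on the plate, and the arm withdrawn; the one slip was a first pass of the finger above the strap, which moved nothing, because the fingertips sit about 26 mm higher than the reported TCP.

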